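# Clamp a chair corner block in the lever press

## Robot

A 6-joint arm with a two-finger parallel gripper is mounted at the origin on the work surface. World frame = base frame: x ahead of the robot, y to its left, z up, the work surface at z = 0. Lengths are in mm, angles in degrees, forces in N, time in s.
With the tool pointing down it reaches from about 350 to 850 mm from the base axis. Payload 8.1 kg.
Tool frame: the origin (TCP) lies at the very end of the fingers, on their centre line; the grasp point (between the pads) lies 19 mm behind it; z points along the fingers, y is the line along which they close (so a half turn about z gives the same grasp; the last joint's range is limited). The gripper opens to 85 mm and grips with 20 to 120 N. Pads are 22 mm wide; open, the fingers measure 114 mm over their backs; the gripper's body (76 mm by 85 mm) begins 54 mm behind the grasp point. The pads swing forward as they close: fully open they stand 13 mm farther back than shut.
Start: joints at [58.419, 7.471, 85.268, -0, 87.261, -4.893], TCP at [269.463, 536.092, 210.392] pointing down, gripper open.
Joint ranges: [-169.43, 169.43], [-51.17, 129.36], [1.28, 143.12], [-76.62, 256.62], [0, 156.53], [-152.29, 152.29]. Speed limits (degrees/s): [136.94, 136.94, 159.86, 180, 180, 180].

## Interface

Orientations are given as [roll, pitch, yaw] about the fixed x, y, z axes, in that order (R = Rz(yaw) Ry(pitch) Rx(roll)).
In Python, from bench import sense, eyes, job, models gives the robot as it stands. The module is installed in compiled form; this text tells all that it offers.
- The arm moves only by the tool apply_moves, never from a script. Its argument "rows" is a list of rows, each a list of 6 numbers: the shift along the tool's x, y, z in mm, then the turn, a rotation vector about the tool's x, y, z in rad. In form: [[dx, dy, dz, rx, ry, rz], ...]. A call has exactly 5 rows; each row shifts and turns the commanded pose from where the row before left it, along the tool's axes as they then stand; what a row does not reach is not made up. A row lasts 1/8 s, in which the tool goes at most 62.5 mm and 10.7 degrees, less where a joint would pass 70% of its speed; a pose out of reach is approached as far as the arm can. A call is refused whole if a number of a shift passes 62.5 or a number of a turn 0.188, either way. A call with a gripper value outside its range is refused whole. "fingers" is the finger opening in mm, from 0 to 85.4, set as the call begins (left out, the last holds). The fingers move at their own pace and stop on an object; "grip_force" is the grip in N (left out, the last holds). Time passes only in rows, so rows that do not move let the fingers close, or fill a call up. It gives the time, the measured TCP pose, the force, the opening and the grip force at its end, in the units of the state.
- sense(): the state, without advancing time (a new reading comes with each control period).
- eyes.snapshot(name): name is "scene" or "top" or "wrist"; returns (picture, depth): 400x640x3 uint8, red, green, blue; 400x640 float32, mm along the optical axis (not along the pixel's ray), 0 where there is no reading.
- eyes.get_calibration(name): a dict with "intrinsics" (3x3 intrinsics, pixels), "R" (3x3) and "t" (3): a world point X has camera coordinates R X + t; the wrist camera has in their place "mount" (4x4, takes a point from camera to tool coordinates, whose origin is the TCP and whose axes are the flange's). Camera axes: x right, y down, z forward; pixel columns grow to the right and rows downward; lengths in mm; the calibration is good to about 2 mm. A picture is of the moment at which its call begins: read the wrist's pose just before it. get_calibration takes no time and is no camera call.
- job.hand_in(): hands the job in; it is judged then, once.
Trained networks look in the newest picture that a camera, given by its name, has taken for a name from the list of things; names that differ only in an ending like _2 or _b are one class to them, and where a whole thing is asked for, a point or a joint stands for the part that bears it (a point fixed in the world has none). Each returns a list of dicts, best first, with "confidence" (0 to 1); they miss things now and then, are a little off and sometimes report something else, mostly with a low value. They report only what shows in the picture. A call takes as long as a camera call. They do not tell look-alikes from the thing itself.
- models.boxes_of(name, camera): "xyz" ([x, y, z] in mm, in world coordinates, good to about 4 mm: the middle of the surface that is visible of it).
- models.cut_out(name, camera): "pixels" (400x640 bool, what is visible of it).
- models.place_of(name, camera): "xyz" ([x, y, z] in mm, in world coordinates, good to about 4 mm: a listed point, or the origin of a listed thing).
The state is a dict: "time": time; "joint_pos": joint angles; "qd": joint speeds; "joint_efforts": joint torques, N m; "tool_pos": TCP position; "tcp_rot": TCP orientation; "ft_force": force on the tool from outside, world axes, zero at the start; "wrist_torque": the same for the moment, N m; "finger_gap": finger opening in mm; "grip_force": force on a finger pad.
Only numpy, scipy, OpenCV 4.12 (cv2) and the standard library are available. Lean on these libraries where they do the work, as an engineer would, in place of code of your own. Each camera call takes 0.05 s, during which the arm holds its last target. There are 200 camera calls.

## Task

Push the freshly glued wooden corner block across the bench, without lifting it, into the open side of the blue lever press until its end is against the yellow end stop. Then flip the red safety catch all the way over towards the anvil, and after that pull the black-handled lever towards the anvil as far as it goes, so that the jaw squeezes the block, and finish still holding the lever there: it springs back if let go. Leave the glue bottle, the jar and the screwdriver alone.

Things in the scene. Friction and masses are not known exactly. Their poses are not given: they have to be found in the camera images.
- press: Blue lever press fixed to the bench. Origin: on the bench, centre of the pocket where the block belongs; x points from anvil to jaw and lever (roughly away from the robot), y to the yellow end stop, z up. 'Press (a, b, c)' below is in this frame, in mm. The pocket's floor is the bench; it is open above and at -y, where the block slides in along +y. Base plate 10 high, x 75 to 190, y -50 to 115.
- anvil_face (a point): Foot of the anvil's inner face, press (-40, 0, 0): a fixed blue wall 36 mm high, 22 thick, y from -52 to 60. From it to the jaw at rest (face at x = 54, 34 high) the pocket is 94 mm wide.
- end_stop (a point): Foot of the yellow end stop's face, press (0, 50, 0): a wall 36 mm high, 14 thick, x from -62 to 50.
- mouth (a point): Middle of the pocket's open mouth on the bench, press (7, -50, 0). Two flared guides, 30 mm high, widen it: inner ends near press (-43, -48) and (58, -48), outer ends near (-60, -86) and (75, -84).
- corner_block: Loose glued-up wooden block, 80 (x) by 100 (y) by 40 (z) mm, 0.25 kg, one half light, one half darker wood, glue line between them along y. Origin: centre of its underside. It starts flat on the bench off the press's -y side, its axes turned up to 0.3 rad from the press's. Clamped, it sits at the origin of the press, axes parallel.
- jaw_pad: Steel pad of the jaw, 14 (x) by 66 (y) by 24 (z) mm, origin at its centre, at press (61, 0, 22) at rest. The lever drives it to press -x, 26.7 mm per rad. It is sprung (5 N per mm): it meets the seated block at about 0.53 rad of lever, then the squeeze grows to 25 to 30 N at the lever's stop.
- handle (a point): Black round handle of the lever: a bar 18 mm in diameter, along the press's y. Origin: point to grip on the bar's axis, 40 mm to the -y side of the steel rod; the bar reaches 48 mm to +y and 44 mm to -y of it. At rest at press (177, -10, 200). It turns with the lever.
- lever (a joint): Lever angle in rad: 0 at rest (rod leans 0.35 rad away from the anvil), grows as the handle is pulled towards the anvil (press -x), stop at 0.75 (handle at press (56, -10, 197)). A spring returns it: about 4 N at the handle at first, 10 N at the stop with the block clamped. The closed catch blocks it at about 0.05 rad (0.15 if forced).
- lever_pivot (a point): Axis of the lever, parallel to the press's y, at press (120, 30, 45). The handle's axis runs 165 mm from it.
- catch (a joint): Angle of the red safety catch in rad: 0 to 0.1 at the start (closed: its red cross bar lies in front of the lever's rod), grows as the bar is swung up and over towards the anvil, stop at 2.8. Stays where it is left; about 1 N at the grip moves it.
- catch_grip (a point): Middle of the catch's round red grip, 14 mm in diameter, 58 mm long along the press's y, on the +y side of the post. It runs on a circle of 55 mm radius about the hinge: at catch angle a it is at press x = 70 + 55 cos(a - 0.25), y = 140, z = 110 + 55 sin(a - 0.25).
- catch_hinge (a point): Hinge axis of the catch, parallel to the press's y, at press (70, 88, 110), on a post 30 by 12 mm and 120 high.
- glue_bottle: Bystander: yellow glue bottle, 56 mm in diameter, 135 mm tall, origin under its centre. Leave alone.
- glide_jar: Bystander: glass jar with a black cap, 68 mm in diameter, 75 mm tall, origin under its centre. Leave alone.
- screwdriver: Bystander: screwdriver with an orange handle lying on the bench. Leave alone.
There are look-alikes about, which are no part of the job. What is shaped like the corner_block but green is not meant.

How it is judged:
By the outcome, as a careful person would: the job done as asked, in the order asked, and still so for the second after the job is handed in, while the arm keeps its last pose, push and grip.
It also fails if it takes over 72 s, if anything falls off the work surface, if the arm or the gripper's body presses on something with over 40 N, if the wrist force passes 120 N, or if a joint passes its speed limit or range.

## Working session

There is one attempt and no reset: what is moved stays moved. The work goes in short steps, Python scripts to look and compute and a tool call to move; the robot and the scene stay as the last step left them, time stands still between calls to the robot, and variables do not carry over. Pictures are saved under pics/ and viewed, at most 10 in all, crops included, and the job is handed in when it is done.

Besides the shell and the picture viewer there is one more tool, called after ">>>" in YAML: its name, and indented under it one key for each argument. apply_moves: Moves the arm, as the interface text tells. Its arguments: {"type":"object","properties":{"rows":{"type":"array"},"fingers":{"type":"number"},"grip_force":{"type":"number"}},"required":["rows"]}

```bash
mkdir -p pics
python3 - <<'E'
from bench import sense, eyes, job, models
import cv2,numpy as np
s=sense();print(s['time'],s['tool_pos'],s['tcp_rot'],s['ft_force'],s['finger_gap'])
for c in('scene','top'):
    p,d=eyes.snapshot(c);cv2.imwrite(f'pics/{c}0.png',p[:,:,::-1])
    for n in ['corner_block','press','anvil_face','end_stop','mouth','handle','lever_pivot','catch_grip','catch_hinge','jaw_pad','glue_bottle','glide_jar','screwdriver']:
        print(c,n,[(np.round(r['xyz']).tolist(),round(r['confidence'],2)) for r in models.place_of(n,c)][:3])
E
```

```text
0.0 [269.17166989 535.58365906 209.340735  ] [-1.79895224e+02 -7.53341257e-03  1.53311370e+02] [0.1470504  0.00426365 0.14552214] 85.49632924221778
scene corner_block [([717.0, -142.0, -3.0], 0.95), ([522.0, -241.0, 1.0], 0.71)]
scene press [([506.0, 11.0, -2.0], 0.8)]
scene anvil_face [([465.0, 10.0, -1.0], 0.69)]
scene end_stop [([503.0, 59.0, -2.0], 0.64), ([651.0, 387.0, -1.0], 0.33)]
scene mouth [([517.0, -36.0, -0.0], 0.83)]
scene handle [([684.0, 6.0, 203.0], 0.68)]
scene lever_pivot [([625.0, 44.0, 41.0], 0.84)]
scene catch_grip [([622.0, 158.0, 100.0], 0.6)]
scene catch_hinge [([571.0, 106.0, 112.0], 0.62)]
scene jaw_pad [([628.0, 50.0, 48.0], 0.59), ([570.0, 11.0, 26.0], 0.54)]
scene glue_bottle [([701.0, -285.0, -0.0], 0.86), ([622.0, 157.0, 103.0], 0.74)]
scene glide_jar [([367.0, 351.0, -4.0], 0.86)]
scene screwdriver [([651.0, 389.0, -2.0], 0.59), ([698.0, -286.0, -0.0], 0.55)]
top corner_block [([520.0, -241.0, 2.0], 0.87), ([718.0, -142.0, -0.0], 0.66), ([686.0, 8.0, 203.0], 0.65)]
top press [([507.0, 10.0, 3.0], 0.92)]
top anvil_face [([470.0, 9.0, 2.0], 0.56)]
top end_stop []
top mouth [([512.0, -46.0, 2.0], 0.66)]
top handle [([688.0, 8.0, 204.0], 0.63)]
top lever_pivot [([624.0, 40.0, 44.0], 0.64)]
top catch_grip [([625.0, 153.0, 100.0], 0.78)]
top catch_hinge [([577.0, 99.0, 108.0], 0.91)]
top jaw_pad [([564.0, 12.0, 24.0], 0.6)]
top glue_bottle [([704.0, -279.0, 3.0], 0.73)]
top glide_jar [([368.0, 345.0, 2.0], 0.73)]
top screwdriver [([656.0, 389.0, -3.0], 0.78)]
```

View pics/scene0.png

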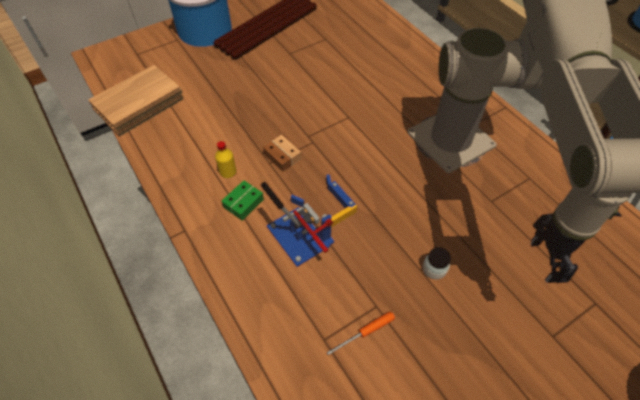

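View pics/top0.png

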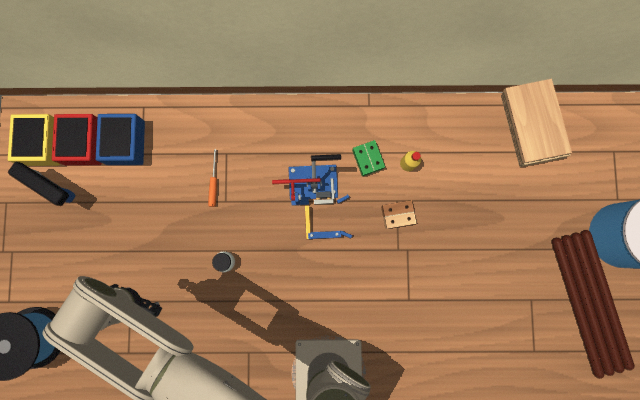

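The scene view shows the wooden block at (282,151), with the green look-alike at (242,199) and the press at (305,225). In the top view the block is at (400,215), slightly turned, the press is at (315,190) with its mouth to the right, and the green block is at (369,158). Next I'll fit the poses of the press and the block.

```bash
cat > h.py <<'E'
import numpy as np,cv2
from bench import sense, eyes, job, models
from scipy.spatial.transform import Rotation as R
def cloud(c,zr,box):
    p,d=eyes.snapshot(c);k=eyes.get_calibration(c);K=k['intrinsics']
    v,u=np.nonzero(d>0);z=d[v,u];P=np.c_[(u-K[0,2])/K[0,0]*z,(v-K[1,2])/K[1,1]*z,z]
    W=(P-k['t'])@np.asarray(k['R']);m=(W[:,2]>zr[0])&(W[:,2]<zr[1])&(W[:,0]>box[0])&(W[:,0]<box[1])&(W[:,1]>box[2])&(W[:,1]<box[3])
    return W[m],p[v[m],u[m]]
E
python3 - <<'E'
from h import *
M={'press':(0,0,0),'anvil_face':(-40,0,0),'end_stop':(0,50,0),'mouth':(7,-50,0),'handle':(177,-10,200),'lever_pivot':(120,30,45),'catch_hinge':(70,88,110),'catch_grip':None,'jaw_pad':(61,0,22)}
a=.05-.25;M['catch_grip']=(70+55*np.cos(a),140,110+55*np.sin(a))
A=[];B=[]
for c in('scene','top'):
  for i in range(2):
    eyes.snapshot(c)
    for n,m in M.items():
        for r in models.place_of(n,c):
            if abs(r['xyz'][2]-m[2])<12 and np.hypot(r['xyz'][0]-506-m[0],r['xyz'][1]-10-m[1])<35: A.append(m);B.append(r['xyz']);break
A=np.array(A,float);B=np.array(B)
a=A[:,:2]-A[:,:2].mean(0);b=B[:,:2]-B[:,:2].mean(0)
y=np.arctan2((a[:,0]*b[:,1]-a[:,1]*b[:,0]).sum(),(a*b).sum())
Rm=np.array([[np.cos(y),-np.sin(y)],[np.sin(y),np.cos(y)]])
t=B[:,:2].mean(0)-Rm@A[:,:2].mean(0);print('press',len(A),np.degrees(y),t);print(np.round(B[:,:2]-A[:,:2]@Rm.T-t,1).tolist())
for c in('scene','top'):
  W,_=cloud(c,(34,46),(430,610,-330,-160));r=cv2.minAreaRect(W[:,:2].astype(np.float32));print(c,'block',len(W),r,np.median(W[:,2]),W.mean(0))
  # anvil/end stop/tops
  W,_=cloud(c,(29,42),(425,480,-70,80));
  if len(W)>5:print('anvil',len(W),cv2.minAreaRect(W[:,:2].astype(np.float32)),np.median(W[:,2]))
  W,C=cloud(c,(30,42),(430,570,40,90));m=(C[:,0]>120)&(C[:,1]>90)&(C[:,2]<80)
  if m.sum()>5:print('stop',m.sum(),cv2.minAreaRect(W[m][:,:2].astype(np.float32)))
  W,C=cloud(c,(185,225),(640,740,-80,90));print('handle',len(W),W.mean(0),cv2.minAreaRect(W[:,:2].astype(np.float32)))
E
```

```text
press 34 2.6370012637975893 [507.04772127   9.92498431]
[[2.2, 2.8], [1.0, -1.4], [-0.8, 0.2], [1.9, 1.7], [-2.1, -2.8], [-1.0, 2.0], [-1.6, -1.0], [-2.2, 1.2], [-0.2, -1.0], [1.1, 0.8], [1.5, -2.5], [0.2, -1.4], [1.0, 2.9], [-0.5, -1.8], [-2.8, 0.9], [-0.8, -0.1], [-3.6, 2.0], [4.1, -0.3], [3.7, 0.1], [0.4, 1.1], [-1.0, -1.6], [-0.7, 0.7], [3.1, -2.6], [0.4, -2.6], [-2.7, -1.6], [-3.6, 5.2], [0.1, 1.0], [0.2, 3.9], [-1.4, -1.1], [1.9, -1.7], [1.5, -1.0], [1.1, -0.1], [1.3, -2.3], [-1.1, 0.2]]
scene block 594 ((520.2103271484375, -238.65487670898438), (83.17414855957031, 104.326416015625), 9.206664085388184) 41.087925307137006 [ 521.1905101  -236.42275342   40.91299926]
anvil 294 ((460.3115234375, 2.2775039672851562), (40.5458869934082, 143.2359619140625), 1.4777275323867798) 36.547044256689226
stop 126 ((485.645751953125, 66.14541625976562), (89.24588012695312, 19.805212020874023), 3.6910669803619385)
handle 219 [681.84740902  14.45733592 206.84740962] ((680.6036987304688, 10.43289566040039), (19.132080078125, 93.92561340332031), 3.847311496734619)
top block 649 ((521.1889038085938, -238.26780700683594), (79.91551971435547, 101.14447784423828), 9.80161190032959) 39.60483543003272 [ 520.56404175 -238.33976394   39.77022196]
anvil 237 ((459.905029296875, 2.360321044921875), (140.62802124023438, 36.71284484863281), 89.15814208984375) 35.41104232383231
stop 11 ((481.16693115234375, 69.06010437011719), (13.41789722442627, 77.20153045654297), 89.85572052001953)
handle 180 [680.70980768  12.21338754 205.89223925] ((680.0467529296875, 10.67648696899414), (22.349374771118164, 88.93622589111328), 2.4656436443328857)
```

```bash
cat >> h.py <<'E'
PY=np.radians(3.0);PT=np.array([507,10.,0])
Rp=R.from_euler('z',3.0,degrees=True)
def p2w(p): return Rp.apply(np.array(p,float))+PT
def w2p(w): return Rp.inv().apply(np.array(w,float)-PT)
def st(pr=True):
    s=sense();r=R.from_euler('xyz',s['tcp_rot'],degrees=True)
    if pr: print('t',round(s['time'],2),'pos',np.round(s['tool_pos'],1),'press',np.round(w2p(s['tool_pos']),1),'rot',np.round(s['tcp_rot'],1),'F',np.round(s['ft_force'],1),'gap',round(s['finger_gap'],1),'grip',round(float(s['grip_force']),1),'q',np.round(s['joint_pos']))
    return np.array(s['tool_pos']),r
def plan(ways,start=None):
    """ways: (xyz world, R, nrows)"""
    p,r=start or st()
    for X,Q,n in ways:
        X=np.array(X,float);d=(r.inv()*Q).as_rotvec();p0=p;r0=r;print('--')
        for i in range(1,n+1):
            pt=p0+(X-p0)*i/n; rt=r0*R.from_rotvec(d*i/n)
            row=np.r_[np.round(r.inv().apply(pt-p),1),np.round((r.inv()*rt).as_rotvec(),3)]
            p=p+r.apply(row[:3]);r=r*R.from_rotvec(row[3:]);print((row+0.).tolist())
    return p,r
def dn(yaw): return R.from_euler('xyz',[180,0,yaw],degrees=True)
E
python3 - <<'E'
from h import *
plan([((533,-312.5,150),dn(99.5),15),((533,-312.5,8),dn(99.5),5)])
E
```

```text
t 3.8 pos [269.5 536.1 210.4] press [-209.7  537.8  210.4] rot [-180.     0.   153.3] F [ 0.2 -0.5  0.1] gap 85.3 grip 0.0 q [58.  7. 85. -0. 87. -5.]
--
[-41.1, -42.7, 4.0, 0.0, 0.0, 0.063]
[-43.7, -39.9, 4.1, 0.0, 0.0, 0.062]
[-46.1, -37.2, 4.0, 0.0, 0.0, 0.063]
[-48.4, -34.2, 4.0, 0.0, 0.0, 0.062]
[-50.4, -31.2, 4.0, 0.0, 0.0, 0.063]
[-52.2, -27.9, 4.1, 0.0, 0.0, 0.063]
[-53.9, -24.6, 4.0, 0.0, 0.0, 0.062]
[-55.3, -21.2, 4.0, 0.0, 0.0, 0.063]
[-56.6, -17.7, 4.0, 0.0, 0.0, 0.063]
[-57.5, -14.1, 4.1, 0.0, 0.0, 0.062]
[-58.3, -10.4, 4.0, 0.0, 0.0, 0.063]
[-58.8, -6.8, 4.0, 0.0, 0.0, 0.062]
[-59.2, -3.2, 4.1, 0.0, 0.0, 0.063]
[-59.2, 0.6, 4.0, 0.0, 0.0, 0.063]
[-59.1, 4.4, 4.0, 0.0, 0.0, 0.062]
--
[0.0, 0.0, 28.4, 0.0, 0.0, 0.0]
[0.0, 0.0, 28.4, 0.0, 0.0, 0.0]
[0.0, 0.0, 28.4, 0.0, 0.0, 0.0]
[0.0, 0.0, 28.4, 0.0, 0.0, 0.0]
[0.0, 0.0, 28.4, 0.0, 0.0, 0.0]
```

>>> apply_moves:
  rows:
    - [-41,-42.5,4,0,0,0.063]
    - [-43.5,-40,4,0,0,0.063]
    - [-46,-37,4,0,0,0.063]
    - [-48.5,-34,4,0,0,0.063]
    - [-50.5,-31,4,0,0,0.063]
  fingers: 40

```text
time: 4.42
tool_pos: [357.7, 252.1, 190.5]
tcp_rot: [179.9, 0.0, 135.2]
ft_force: [2.1, -0.9, 0.3]
finger_gap: 40.0
grip_force: 0.0
```

>>> apply_moves:
  rows:
    - [-52,-28,4,0,0,0.063]
    - [-54,-24.5,4,0,0,0.063]
    - [-55.5,-21,4,0,0,0.063]
    - [-56.5,-17.5,4,0,0,0.063]
    - [-57.5,-14,4,0,0,0.063]

```text
time: 5.05
tool_pos: [445.3, -31.0, 170.7]
tcp_rot: [179.9, 0.0, 117.1]
ft_force: [1.2, 1.0, 0.5]
finger_gap: 40.0
grip_force: 0.0
```

>>> apply_moves:
  rows:
    - [-58,-10.5,4,0,0,0.063]
    - [-59,-7,4,0,0,0.063]
    - [-59,-3,4,0,0,0.063]
    - [-59,0.5,4,0,0,0.063]
    - [-59,4.5,4,0,0,0.063]

```text
time: 5.68
tool_pos: [531.5, -313.8, 150.3]
tcp_rot: [180.0, 0.0, 99.0]
ft_force: [1.3, 0.3, 1.0]
finger_gap: 40.1
grip_force: 0.0
```

Run:
```python
from h import *
plan([((533,-312.5,8),dn(99.5),5)])
```

```text
t 5.67 pos [ 531.5 -313.8  150.3] press [   7.5 -324.6  150.3] rot [180.   0.  99.] F [1.3 0.3 1. ] gap 40.1 grip 0.0 q [-35.  12.  87.   0.  81. -44.]
--
[0.2, 0.3, 28.5, 0.0, 0.0, -0.002]
[0.2, 0.3, 28.4, 0.0, 0.0, -0.001]
[0.3, 0.4, 28.5, 0.0, 0.0, -0.002]
[0.2, 0.3, 28.5, 0.0, 0.0, -0.001]
[0.2, 0.3, 28.4, 0.0, 0.0, -0.002]
```

>>> apply_moves:
  rows:
    - [0.2,0.3,28.5,0,0,-0.002]
    - [0.2,0.3,28.5,0,0,-0.002]
    - [0.2,0.3,28.5,0,0,-0.002]
    - [0.2,0.3,28.5,0,0,-0.001]
    - [0.2,0.3,28,0,0,-0.001]

```text
time: 6.3
tool_pos: [532.4, -310.6, 7.5]
tcp_rot: [180.0, 0.0, 99.6]
ft_force: [0.2, -0.2, 0.3]
finger_gap: 40.1
grip_force: 0.0
```

Run:
```python
from h import *
plan([(p2w((8,-308,8)),dn(99.5),5),(p2w((5,-200,8)),dn(93),10)])
import cv2
p,_=eyes.snapshot('wrist');cv2.imwrite('pics/w1.png',p[:,:,::-1])
```

```text
t 6.3 pos [ 532.4 -310.6    7.5] press [   8.6 -321.4    7.5] rot [180.    0.   99.6] F [ 0.2 -0.2  0.3] gap 40.1 grip 0.0 q [-35.  20.  93.  -0.  67. -45.]
--
[2.7, 0.2, -0.1, 0.0, 0.0, 0.0]
[2.7, 0.2, -0.1, 0.0, 0.0, 0.001]
[2.7, 0.2, -0.1, 0.0, 0.0, 0.0]
[2.6, 0.2, -0.1, 0.0, 0.0, 0.001]
[2.7, 0.1, -0.1, 0.0, 0.0, 0.0]
--
[10.8, 0.9, 0.0, 0.0, 0.0, 0.011]
[10.7, 0.8, 0.0, 0.0, 0.0, 0.012]
[10.8, 0.7, 0.0, 0.0, 0.0, 0.011]
[10.8, 0.6, 0.0, 0.0, 0.0, 0.011]
[10.8, 0.4, 0.0, 0.0, 0.0, 0.012]
[10.8, 0.4, 0.0, 0.0, 0.0, 0.011]
[10.8, 0.2, 0.0, 0.0, 0.0, 0.012]
[10.8, 0.0, 0.0, 0.0, 0.0, 0.011]
[10.8, 0.0, 0.0, 0.0, 0.0, 0.011]
[10.8, -0.2, 0.0, 0.0, 0.0, 0.012]
```

View pics/w1.png

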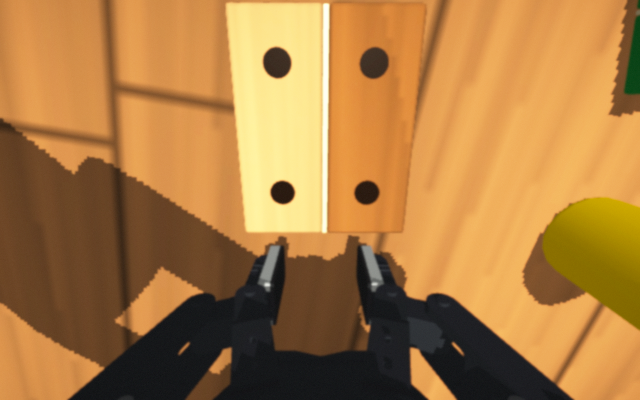

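The wrist view shows the block squarely ahead: its near edge is at row 232, the glue line at column 325, and the fingertips straddle it at columns 280 and 350. I'll push now.

>>> apply_moves:
  rows:
    - [2.7,0.2,-0.1,0,0,0]
    - [2.7,0.2,-0.1,0,0,0]
    - [2.7,0.2,-0.1,0,0,0]
    - [2.7,0.2,-0.1,0,0,0]
    - [2.7,0.2,-0.1,0,0,0]

```text
time: 6.98
tool_pos: [531.9, -297.7, 10.0]
tcp_rot: [179.9, 0.1, 99.6]
ft_force: [0.4, -3.0, 1.8]
finger_gap: 40.2
grip_force: 1.3
```

>>> apply_moves:
  rows:
    - [10.8,0.9,0,0,0,0.011]
    - [10.8,0.8,0,0,0,0.012]
    - [10.8,0.7,0,0,0,0.011]
    - [10.8,0.6,0,0,0,0.012]
    - [10.8,0.4,0,0,0,0.011]

```text
time: 7.6
tool_pos: [526.6, -242.2, 8.8]
tcp_rot: [-180.0, -0.0, 96.3]
ft_force: [1.9, -2.3, 1.9]
finger_gap: 39.8
grip_force: 1.2
```

>>> apply_moves:
  rows:
    - [10.8,0.4,0,0,0,0.012]
    - [10.8,0.2,0,0,0,0.011]
    - [10.8,0,0,0,0,0.012]
    - [10.8,0,0,0,0,0.011]
    - [10.8,-0.2,0,0,0,0.012]

```text
time: 8.22
tool_pos: [522.2, -188.5, 8.8]
tcp_rot: [-180.0, -0.0, 93.0]
ft_force: [-0.2, -1.7, 0.6]
finger_gap: 39.8
grip_force: 1.0
```

Run:
```python
from h import *
plan([(p2w((5,-80,8)),dn(93),15)])
W,_=cloud('top',(34,46),(430,610,-230,-65));r=cv2.minAreaRect(W[:,:2].astype(np.float32));print('block',len(W),r,w2p((*r[0],0)))
W,_=cloud('scene',(34,46),(430,610,-230,-65));r=cv2.minAreaRect(W[:,:2].astype(np.float32));print('block',len(W),r,w2p((*r[0],0)))
W,C=cloud('wrist',(0,0),(0,0,0,0)) if 0 else (0,0)
p,_=eyes.snapshot('wrist');cv2.imwrite('pics/w2.png',p[:,:,::-1])
```

```text
t 8.22 pos [ 522.2 -188.5    8.8] press [   4.8 -199.     8.8] rot [-180.   -0.   93.] F [-0.2 -1.7  0.6] gap 39.8 grip 1.0 q [-25.  12. 103.   0.  66. -28.]
--
[7.9, 0.0, 0.1, 0.0, 0.0, 0.0]
[8.0, 0.0, 0.0, 0.0, 0.0, 0.0]
[7.9, 0.0, 0.1, 0.0, 0.0, 0.0]
[7.9, 0.1, 0.0, 0.0, 0.0, 0.0]
[8.0, 0.0, 0.1, 0.0, 0.0, 0.0]
[7.9, 0.0, 0.0, 0.0, 0.0, 0.0]
[7.9, 0.0, 0.1, 0.0, 0.0, 0.0]
[8.0, 0.0, 0.0, 0.0, 0.0, 0.0]
[7.9, 0.0, 0.1, 0.0, 0.0, 0.0]
[8.0, 0.0, 0.0, 0.0, 0.0, 0.0]
[7.9, 0.1, 0.1, 0.0, 0.0, 0.0]
[7.9, 0.0, 0.1, 0.0, 0.0, 0.0]
[8.0, 0.0, 0.0, 0.0, 0.0, 0.0]
[7.9, 0.0, 0.1, 0.0, 0.0, 0.0]
[7.9, 0.0, 0.0, 0.0, 0.0, 0.0]
block 462 ((530.28515625, -120.44650268554688), (111.45205688476562, 95.69603729248047), 7.275660991668701) [  16.4262023  -131.48638121    0.        ]
block 666 ((505.3193359375, -132.99481201171875), (105.00820922851562, 125.33827209472656), 3.5711662769317627) [  -9.162131   -142.71088343    0.        ]
```

View pics/w2.png

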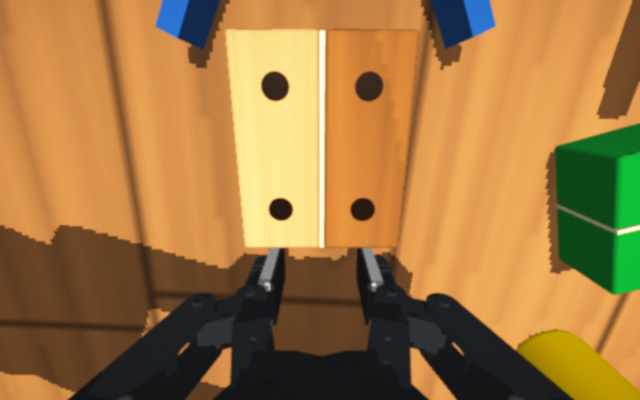

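In the wrist view the block (columns 228–418, glue line at 322) sits square and centred between the blue guides at columns 222 and 430. I'll carry on pushing.

>>> apply_moves:
  rows:
    - [8,0,0,0,0,0]
    - [8,0,0,0,0,0]
    - [8,0,0,0,0,0]
    - [8,0.2,0,0,0,0]
    - [8,0.2,0,0,0,0]

```text
time: 9.0
tool_pos: [520.5, -148.6, 8.8]
tcp_rot: [-180.0, -0.0, 93.0]
ft_force: [0.2, -1.5, -0.6]
finger_gap: 40.1
grip_force: 0.5
```

>>> apply_moves:
  rows:
    - [8,0,0,0,0,0]
    - [8,0,0,0,0,0]
    - [8,0,0,0,0,0]
    - [8,0.2,0,0,0,0]
    - [8,0.2,0,0,0,0]

```text
time: 9.62
tool_pos: [518.9, -108.8, 8.9]
tcp_rot: [180.0, 0.0, 93.0]
ft_force: [0.9, -1.6, -0.8]
finger_gap: 40.2
grip_force: 0.5
```

>>> apply_moves:
  rows:
    - [8,0,0,0,0,0]
    - [8,0,0,0,0,0]
    - [8,0,0,0,0,0]
    - [8,0.2,0,0,0,0]
    - [8,0.2,0,0,0,0]

```text
time: 10.25
tool_pos: [517.2, -68.9, 8.9]
tcp_rot: [-180.0, -0.0, 93.0]
ft_force: [0.4, -0.8, -1.2]
finger_gap: 40.1
grip_force: 0.6
```

>>> apply_moves:
  rows:
    - [3,0,0,0,0,0]
    - [3,0,0,0,0,0]
    - [3,0,0,0,0,0]
    - [3,0,0,0,0,0]
    - [0,0,0,0,0,0]

```text
time: 10.88
tool_pos: [516.6, -57.1, 8.9]
tcp_rot: [180.0, -0.0, 93.0]
ft_force: [-0.6, 0.2, -0.0]
finger_gap: 39.5
grip_force: 0.0
```

Run:
```python
from h import *
st()
p,_=eyes.snapshot('wrist');cv2.imwrite('pics/w3.png',p[:,:,::-1])
```

```text
t 10.88 pos [516.6 -57.1   8.9] press [  6.  -67.5   8.9] rot [180.  -0.  93.] F [-0.6  0.2 -0. ] gap 39.5 grip 0.0 q [-12.   7. 109.   0.  65. -15.]
```

View pics/w3.png

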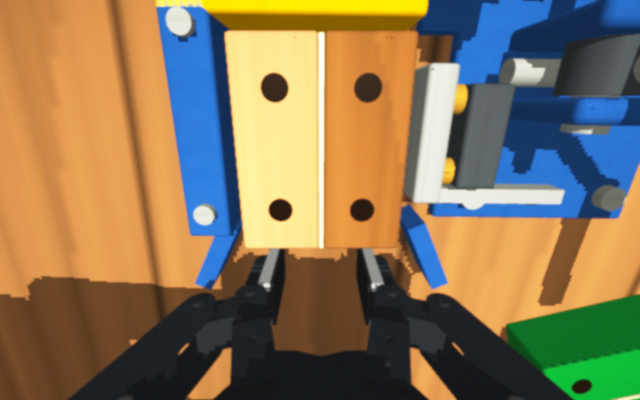

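The block (columns 228–418) is in the pocket, with its far edge at row 31 almost against the yellow stop (rows 0–28). I'll push slowly until the force rises.

>>> apply_moves:
  rows:
    - [1.2,0,0,0,0,0]
    - [1.2,0,0,0,0,0]
    - [1.2,0,0,0,0,0]
    - [1.2,0,0,0,0,0]
    - [0,0,0,0,0,0]

```text
time: 11.55
tool_pos: [516.3, -52.5, 8.9]
tcp_rot: [180.0, -0.0, 93.0]
ft_force: [0.1, -0.4, 1.2]
finger_gap: 39.9
grip_force: 0.4
```

>>> apply_moves:
  rows:
    - [1,0,0,0,0,0]
    - [1,0,0,0,0,0]
    - [0.5,0,0,0,0,0]
    - [0.5,0,0,0,0,0]
    - [0,0,0,0,0,0]

```text
time: 12.18
tool_pos: [516.0, -51.0, 9.0]
tcp_rot: [-180.0, 0.1, 93.0]
ft_force: [-0.0, -9.2, 0.1]
finger_gap: 39.9
grip_force: 4.3
```

Run:
```python
from h import *
plan([(p2w((5,-78,10)),dn(93),2),(p2w((5,-78,205)),dn(93),4),(p2w((60,30,225)),dn(93),4),(p2w((124,140,200)),dn(93),5),(p2w((124,140,82)),dn(93),5)])
```

```text
t 12.18 pos [516. -51.   9.] press [  5.8 -61.4   9. ] rot [-1.8e+02  1.0e-01  9.3e+01] F [-0.  -9.2  0.1] gap 39.9 grip 4.3 q [-11.   6. 109.  -0.  65. -14.]
--
[-8.3, -0.4, -0.5, 0.0, 0.001, 0.0]
[-8.3, -0.4, -0.5, 0.0, 0.001, 0.0]
--
[0.0, 0.0, -48.8, 0.0, 0.0, 0.0]
[0.0, 0.0, -48.7, 0.0, 0.0, 0.0]
[0.0, 0.0, -48.8, 0.0, 0.0, 0.0]
[0.0, -0.1, -48.7, 0.0, 0.0, 0.0]
--
[27.0, 13.8, -5.0, 0.0, 0.0, 0.0]
[27.0, 13.7, -5.0, 0.0, 0.0, 0.0]
[27.0, 13.8, -5.0, 0.0, 0.0, 0.0]
[26.9, 13.8, -5.1, 0.0, 0.0, 0.0]
--
[22.0, 12.8, 5.0, 0.0, 0.0, 0.0]
[22.0, 12.8, 5.0, 0.0, 0.0, 0.0]
[22.0, 12.8, 5.0, 0.0, 0.0, 0.0]
[22.0, 12.8, 5.0, 0.0, 0.0, 0.0]
[22.0, 12.8, 5.0, 0.0, 0.0, 0.0]
--
[0.0, 0.0, 23.6, 0.0, 0.0, 0.0]
[0.0, 0.0, 23.6, 0.0, 0.0, 0.0]
[0.0, 0.0, 23.6, 0.0, 0.0, 0.0]
[0.0, 0.1, 23.6, 0.0, 0.0, 0.0]
[0.0, 0.0, 23.6, 0.0, 0.0, 0.0]
```

>>> apply_moves:
  rows:
    - [-9,-0.4,0,0,0,0]
    - [-9,-0.4,0,0,0,0]
    - [0,0,-49,0,0,0]
    - [0,0,-49,0,0,0]
    - [0,0,-49,0,0,0]

```text
time: 12.8
tool_pos: [516.0, -67.8, 157.3]
tcp_rot: [-180.0, -0.0, 93.0]
ft_force: [0.7, 0.3, -1.0]
finger_gap: 40.0
grip_force: 0.0
```

>>> apply_moves:
  rows:
    - [0,0,-49,0,0,0]
    - [27,13.8,-5,0,0,0]
    - [27,13.8,-5,0,0,0]
    - [27,13.8,-5,0,0,0]
    - [27,13.8,-5,0,0,0]
  fingers: 50

```text
time: 13.42
tool_pos: [566.0, 43.8, 224.9]
tcp_rot: [-180.0, -0.0, 93.0]
ft_force: [0.5, 0.0, -0.3]
finger_gap: 49.8
grip_force: 0.0
```

>>> apply_moves:
  rows:
    - [22,12.8,5,0,0,0]
    - [22,12.8,5,0,0,0]
    - [22,12.8,5,0,0,0]
    - [22,12.8,5,0,0,0]
    - [22,12.8,5,0,0,0]

```text
time: 14.05
tool_pos: [624.1, 156.9, 199.4]
tcp_rot: [-180.0, -0.0, 93.0]
ft_force: [-1.0, -0.0, -0.0]
finger_gap: 50.4
grip_force: 0.0
```

Run:
```python
from h import *
plan([(p2w((124,140,82)),dn(93),5)])
p,_=eyes.snapshot('wrist');cv2.imwrite('pics/w4.png',p[:,:,::-1])
for c in('scene','top'):
  eyes.snapshot(c)
  for n in('catch_grip','handle'):
    for r in models.place_of(n,c)[:2]:print(c,n,np.round(r['xyz']),np.round(w2p(r['xyz'])),r['confidence'])
```

```text
t 14.05 pos [624.1 156.9 199.4] press [124.6 140.5 199.4] rot [-180.   -0.   93.] F [-1. -0. -0.] gap 50.4 grip 0.0 q [10. 14. 79.  0. 87.  6.]
--
[-0.1, -0.1, 23.5, 0.0, 0.0, 0.0]
[-0.1, -0.1, 23.5, 0.0, 0.0, 0.0]
[-0.1, -0.1, 23.5, 0.0, 0.0, 0.0]
[-0.2, -0.2, 23.4, 0.0, 0.0, 0.0]
[-0.1, -0.1, 23.5, -0.001, 0.0, 0.001]
scene catch_grip [621. 156. 105.] [121. 139. 105.] 0.71
scene catch_grip [369. 350.  -2.] [-120.  347.   -2.] 0.37
scene handle [683.   6. 200.] [176. -13. 200.] 0.9
top catch_grip [626. 152.  99.] [126. 135.  99.] 0.73
top catch_grip [509.  12.  -1.] [ 2.  2. -1.] 0.17
top handle [689.   6. 202.] [182. -14. 202.] 0.53
```

View pics/w4.png

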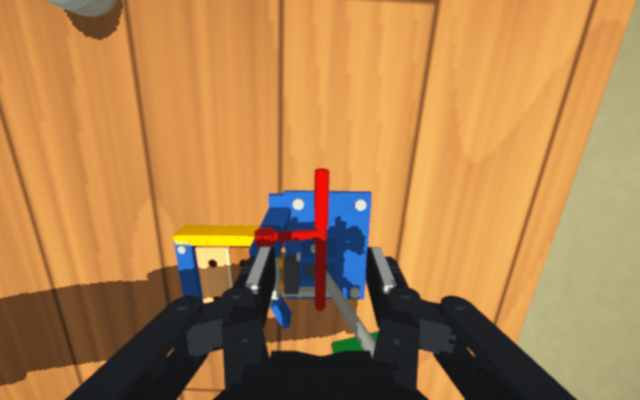

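The red bar runs at column 321, midway between the fingertips at columns 262 and 380. I'll descend and grip it.

>>> apply_moves:
  rows:
    - [-0.1,-0.1,23.5,0,0,0]
    - [-0.1,-0.1,23.5,0,0,0]
    - [-0.1,-0.1,23.5,0,0,0]
    - [-0.1,-0.1,23.5,0,0,0]
    - [-0.1,-0.1,23.5,0,0,0]

```text
time: 15.02
tool_pos: [623.4, 155.0, 82.2]
tcp_rot: [180.0, -0.0, 93.0]
ft_force: [0.9, -0.1, 0.4]
finger_gap: 49.9
grip_force: 0.0
```

>>> apply_moves:
  rows:
    - [0,0,0,0,0,0]
    - [0,0,0,0,0,0]
    - [0,0,0,0,0,0]
    - [0,0,0,0,0,0]
    - [0,0,0,0,0,0]
  fingers: 5
  grip_force: 20

```text
time: 15.65
tool_pos: [623.6, 155.9, 83.0]
tcp_rot: [180.0, -0.0, 93.0]
ft_force: [0.4, 0.4, 0.5]
finger_gap: 5.2
grip_force: 0.2
```

Run:
```python
from h import *
p,r=st();P=w2p(p)
x,z=P[0],P[2]+17
# grip angle from x with assumed circle
a0=.05; c=np.array([P[0]-55*np.cos(a0-.25),P[2]-55*np.sin(a0-.25)]);prev=np.array([P[0],P[2]]);print(np.round(c,1))
for a in np.linspace(a0,2.85,21)[1:]:
    q=c+55*np.array([np.cos(a-.25),np.sin(a-.25)]);d=q-prev;prev=q;print(round(a,2),[0,round(d[0],1),round(-d[1],1)])
```

```text
t 15.65 pos [623.6 155.9  83. ] press [124.1 139.6  83. ] rot [180.  -0.  93.] F [0.4 0.4 0.5] gap 5.2 grip 0.2 q [ 9. 19. 86.  0. 75.  6.]
[70.2 93.9]
0.19 [0, np.float64(1.0), np.float64(-7.6)]
0.33 [0, np.float64(-0.1), np.float64(-7.7)]
0.47 [0, np.float64(-1.1), np.float64(-7.6)]
0.61 [0, np.float64(-2.2), np.float64(-7.4)]
0.75 [0, np.float64(-3.2), np.float64(-7.0)]
0.89 [0, np.float64(-4.2), np.float64(-6.5)]
1.03 [0, np.float64(-5.0), np.float64(-5.8)]
1.17 [0, np.float64(-5.8), np.float64(-5.1)]
1.31 [0, np.float64(-6.4), np.float64(-4.2)]
1.45 [0, np.float64(-7.0), np.float64(-3.3)]
1.59 [0, np.float64(-7.3), np.float64(-2.3)]
1.73 [0, np.float64(-7.6), np.float64(-1.2)]
1.87 [0, np.float64(-7.7), np.float64(-0.2)]
2.01 [0, np.float64(-7.6), np.float64(0.9)]
2.15 [0, np.float64(-7.4), np.float64(2.0)]
2.29 [0, np.float64(-7.1), np.float64(3.0)]
2.43 [0, np.float64(-6.6), np.float64(4.0)]
2.57 [0, np.float64(-6.0), np.float64(4.8)]
2.71 [0, np.float64(-5.3), np.float64(5.6)]
2.85 [0, np.float64(-4.4), np.float64(6.3)]
```

Run:
```python
from h import *
p,d=eyes.snapshot('wrist');cv2.imwrite('pics/w5.png',p[:,:,::-1])
eyes.snapshot('scene')
for r in models.place_of('catch_grip','scene')[:2]:print(np.round(w2p(r['xyz'])),r['confidence'])
```

```text
[120. 140.  97.] 0.68
[ 176. -302.    1.] 0.64
```

View pics/w5.png

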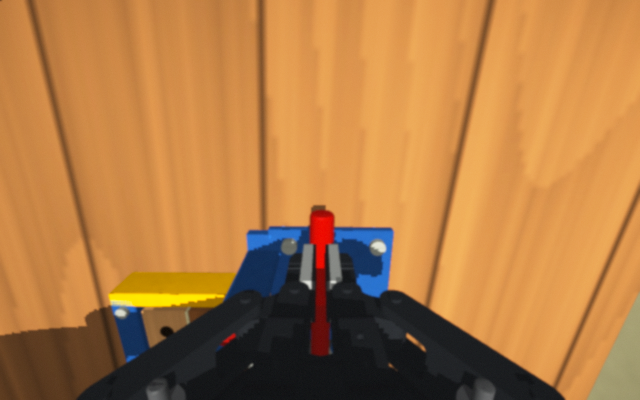

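The red bar end at (321,215) shows ahead of the closed fingertips, and the fingers hide the rest of it without holding it. I'll measure it by depth.

Run:
```python
from h import *
def red(W,C):
    C=C.astype(int);return (C[:,0]>90)&(C[:,1]<50)&(C[:,2]<50)
tp,tr=st()
p,d=eyes.snapshot('wrist');k=eyes.get_calibration('wrist');K=k['intrinsics'];M=np.array(k['mount']);print(np.round(M,2).tolist())
for v in range(200,360,12):
  for u in (300,313,321,329,345):
    z=d[v,u];X=np.array([(u-K[0,2])/K[0,0]*z,(v-K[1,2])/K[1,1]*z,z,1]);w=tp+tr.apply((M@X)[:3]);print((v,u),p[v,u].tolist(),np.round(w2p(w)),end=' ')
  print()
for c in('scene','top'):
  W,C=cloud(c,(40,180),(540,680,60,220));m=red(W,C);P=w2p(W[m]);P=P[np.argsort(P[:,1])]
  for lo in range(60,180,12):
    q=P[(P[:,1]>=lo)&(P[:,1]<lo+12)]
    if len(q):print(c,lo,len(q),np.round(q.mean(0)),np.round(q.min(0)),np.round(q.max(0)))
```

```text
t 15.8 pos [623.3 155.9  82.5] press [123.8 139.6  82.5] rot [180.  -0.  93.] F [ 0.5 -0.5 -0. ] gap 5.0 grip 0.2 q [ 9. 19. 86.  0. 75.  6.]
[[-0.0, -0.95, -0.33, 82.73], [1.0, -0.0, 0.0, -0.57], [-0.0, -0.33, 0.95, -164.34], [0.0, 0.0, 0.0, 1.0]]
(200, 300) [231, 162, 81] [105. 137.   1.] (200, 313) [226, 156, 79] [117. 137.  -0.] (200, 321) [224, 152, 79] [124. 137.   1.] (200, 329) [229, 157, 81] [131. 137.   0.] (200, 345) [228, 157, 81] [145. 137.   1.] 
(212, 300) [230, 161, 85] [105. 126.   2.] (212, 313) [140, 24, 13] [119. 163.  97.] (212, 321) [149, 13, 5] [124. 163.  95.] (212, 329) [156, 28, 13] [128. 163.  96.] (212, 345) [229, 158, 80] [146. 126.   2.] 
(224, 300) [231, 161, 87] [104. 113.   0.] (224, 313) [197, 14, 3] [119. 158. 101.] (224, 321) [238, 13, 0] [124. 159. 103.] (224, 329) [230, 12, 1] [128. 159. 103.] (224, 345) [229, 158, 82] [146. 114.   2.] 
(236, 300) [23, 56, 103] [105. 107.  12.] (236, 313) [201, 12, 3] [119. 151. 101.] (236, 321) [239, 13, 1] [124. 152. 104.] (236, 329) [227, 14, 2] [128. 152. 103.] (236, 345) [43, 113, 205] [146. 106.  10.] 
(248
[... 1674 characters left out ...]
] [117. 155. 181.] (344, 313) [91, 13, 11] [118.  74. 102.] (344, 321) [103, 17, 15] [124.  76. 103.] (344, 329) [67, 27, 28] [129.  71.  99.] (344, 345) [21, 21, 24] [130. 155. 181.] 
(356, 300) [20, 23, 21] [117. 151. 181.] (356, 313) [22, 22, 21] [121. 148. 179.] (356, 321) [43, 20, 19] [123. 222. 247.] (356, 329) [21, 22, 23] [126. 148. 179.] (356, 345) [20, 22, 23] [130. 154. 184.] 
scene 144 11 [125. 152. 104.] [120. 148. 100.] [129. 155. 112.]
scene 156 15 [125. 161. 104.] [119. 156.  97.] [128. 167. 113.]
top 60 1 [121.  71. 108.] [121.  71. 108.] [121.  71. 108.]
top 96 12 [ 70.  99. 116.] [ 62.  96. 105.] [ 80. 102. 121.]
top 108 7 [120. 112. 102.] [117. 110.  98.] [124. 117. 105.]
```

Run:
```python
from h import *
tp,tr=st(0)
p,d=eyes.snapshot('wrist');k=eyes.get_calibration('wrist');K=k['intrinsics'];M=np.array(k['mount']);print(K[0,0],K[0,2],K[1,2])
for c in [(11,0,0),(11,0,-19),(-11,0,0)]:
    X=np.linalg.inv(M)@[*c,1];print(c,K[:2,:2]@(X[:2]/X[2])+K[:2,2])
v,u=np.nonzero((d>0)&(d<260));z=d[v,u];X=np.c_[(u-K[0,2])/K[0,0]*z,(v-K[1,2])/K[1,1]*z,z,np.ones(len(z))];T=(X@M.T)[:,:3]
C=p[v,u].astype(int);red=(C[:,0]>C[:,1]*1.8)
m=~red&(abs(T[:,1])<40)
for lo in range(-80,20,8):
    q=T[m&(T[:,2]>=lo)&(T[:,2]<lo+8)]
    if len(q):print(lo,len(q),np.round(q.min(0)),np.round(q.max(0)))
```

```text
288.2645113932868 320.36022373233993 199.54215569497202
(11, 0, 0) [321.29008412 222.64371711]
(11, 0, -19) [321.40114553 236.31558449]
(-11, 0, 0) [321.27175537 254.00967596]
-80 4898 [-15. -40. -80.] [ 13.  40. -72.]
-72 1811 [-14. -36. -72.] [ 13.  35. -64.]
-64 702 [-12. -23. -64.] [ 12.  21. -56.]
-56 502 [  2. -17. -56.] [ 11.  16. -48.]
-48 472 [  5. -17. -48.] [ 11.  16. -40.]
-40 405 [  5. -17. -40.] [ 11.  16. -32.]
-32 214 [  5. -16. -32.] [ 10.  15. -24.]
-24 1 [  6.   7. -17.] [  6.   7. -17.]
-16 2 [-74.   5. -15.] [ 12.   7. -15.]
0 1 [-49. -39.   8.] [-49. -39.   8.]
8 33 [-110.  -40.    8.] [-48.   9.  16.]
16 64 [-119.  -40.   16.] [-48.   8.  24.]
```

Depth shows the fingertips really end about 26 mm behind the nominal TCP, and the bar's top is at z=104, so the fingers closed above it. I'll open, go 28 mm lower and grip again.

>>> apply_moves:
  rows:
    - [0,0,0,0,0,0]
    - [0,0,0,0,0,0]
    - [0,0,0,0,0,0]
    - [0,0,14,0,0,0]
    - [0,0,14,0,0,0]
  fingers: 45

```text
time: 16.62
tool_pos: [623.0, 155.8, 53.1]
tcp_rot: [-180.0, 0.0, 93.0]
ft_force: [-1.0, -0.1, -0.0]
finger_gap: 44.8
grip_force: 0.0
```

>>> apply_moves:
  rows:
    - [0,0,0,0,0,0]
    - [0,0,0,0,0,0]
    - [0,0,0,0,0,0]
    - [0,0,0,0,0,0]
    - [0,0,0,0,0,0]
  fingers: 5

```text
time: 17.25
tool_pos: [624.2, 155.9, 54.9]
tcp_rot: [179.9, -0.0, 93.0]
ft_force: [5.1, 0.5, -3.7]
finger_gap: 13.2
grip_force: 21.3
```

Gripped at a gap of 13.2 mm. Now I'll swing it along the arc.

>>> apply_moves:
  rows:
    - [0,1,-7.6,0,0,0]
    - [0,-0.1,-7.7,0,0,0]
    - [0,-1.1,-7.6,0,0,0]
    - [0,-2.2,-7.4,0,0,0]
    - [0,-3.2,-7,0,0,0]

```text
time: 17.88
tool_pos: [620.7, 155.9, 94.1]
tcp_rot: [179.6, -0.0, 93.0]
ft_force: [10.6, 1.0, 1.3]
finger_gap: 13.3
grip_force: 19.9
```

>>> apply_moves:
  rows:
    - [0,-4.2,-6.5,0,0,0]
    - [0,-5,-5.8,0,0,0]
    - [0,-5.8,-5.1,0,0,0]
    - [0,-6.4,-4.2,0,0,0]
    - [0,-7,-3.3,0,0,0]

```text
time: 18.5
tool_pos: [595.2, 154.9, 122.7]
tcp_rot: [179.2, -0.1, 93.0]
ft_force: [11.3, 2.6, 14.2]
finger_gap: 13.4
grip_force: 20.4
```

>>> apply_moves:
  rows:
    - [0,-7.3,-2.3,0,0,0]
    - [0,-7.6,-1.2,0,0,0]
    - [0,-7.7,-0.2,0,0,0]
    - [0,-7.6,0.9,0,0,0]
    - [0,-7.4,2,0,0,0]

```text
time: 19.12
tool_pos: [553.6, 153.0, 120.5]
tcp_rot: [179.7, -0.1, 93.0]
ft_force: [2.9, 2.4, 5.0]
finger_gap: 13.0
grip_force: 21.7
```

>>> apply_moves:
  rows:
    - [0,-7.1,3,0,0,0]
    - [0,-6.6,4,0,0,0]
    - [0,-6,4.8,0,0,0]
    - [0,-5.3,5.6,0,0,0]
    - [0,-3,4.3,0,0,0]

```text
time: 19.75
tool_pos: [524.8, 151.1, 96.5]
tcp_rot: [179.8, -0.1, 93.0]
ft_force: [7.4, 4.9, 16.2]
finger_gap: 12.9
grip_force: 23.4
```

Run:
```python
from h import *
st()
for a in(2.6,2.7,2.8):print(a,70+55*np.cos(a-.25),110+55*np.sin(a-.25))
```

```text
t 19.75 pos [524.8 151.1  96.5] press [ 25.2 140.   96.5] rot [ 1.798e+02 -1.000e-01  9.300e+01] F [ 7.4  4.9 16.2] gap 12.9 grip 23.4 q [ 11.   4. 101.   0.  75.   8.]
2.6 31.35078077745453 149.13103440349644
2.7 27.63728102739809 145.0770586173977
2.8 24.347055562062785 140.67260445652795
```

The catch is at its stop: x=25 against the expected 24, and the force is rising. I'll release it, rise and check.

>>> apply_moves:
  rows:
    - [0,0,0,0,0,0]
    - [0,0,0,0,0,0]
    - [0,0,0,0,0,0]
    - [0,0,-40,0,0,0]
    - [0,0,-50,0,0,0]
  fingers: 45

```text
time: 20.38
tool_pos: [522.3, 150.2, 184.9]
tcp_rot: [-179.8, 0.0, 93.0]
ft_force: [1.4, 0.5, 0.0]
finger_gap: 45.0
grip_force: 0.0
```

Run:
```python
from h import *
plan([(p2w((177,-10,215)),dn(93),5),(p2w((177,-10,158)),dn(93),3)])
for c in('scene','top'):
  p,_=eyes.snapshot(c)
  if c=='scene':cv2.imwrite('pics/s2.png',cv2.resize(p[150:290,200:420,::-1],None,fx=3,fy=3))
  for n in('catch_grip','handle','corner_block'):
    for r in models.place_of(n,c)[:2]:print(c,n,np.round(w2p(r['xyz'])),round(r['confidence'],2))
```

```text
t 20.38 pos [522.3 150.2 184.9] press [ 22.6 139.2 184.9] rot [-179.8    0.    93. ] F [1.4 0.5 0. ] gap 45.0 grip 0.0 q [11. -0. 96. -0. 85.  8.]
--
[-29.9, 30.8, -6.1, -0.001, 0.0, 0.0]
[-29.8, 30.9, -6.1, -0.001, 0.0, 0.0]
[-29.9, 30.8, -6.1, -0.001, 0.0, 0.0]
[-29.8, 30.9, -6.1, 0.0, 0.001, 0.0]
[-29.9, 30.8, -6.0, -0.001, 0.0, 0.001]
--
[0.0, 0.0, 19.0, 0.0, 0.0, 0.0]
[0.0, 0.0, 19.0, 0.0, 0.0, 0.0]
[0.0, 0.0, 19.0, 0.0, 0.0, 0.0]
scene catch_grip [ 21. 140. 144.] 0.73
scene handle [175. -11. 201.] 0.83
scene corner_block [ 199. -161.    0.] 0.93
scene corner_block [ 6. -1.  0.] 0.77
top handle [181. -11. 203.] 0.63
top handle [122.  26.  48.] 0.53
top corner_block [ 201. -162.    3.] 0.96
top corner_block [-0. -0.  2.] 0.69
```

View pics/s2.png

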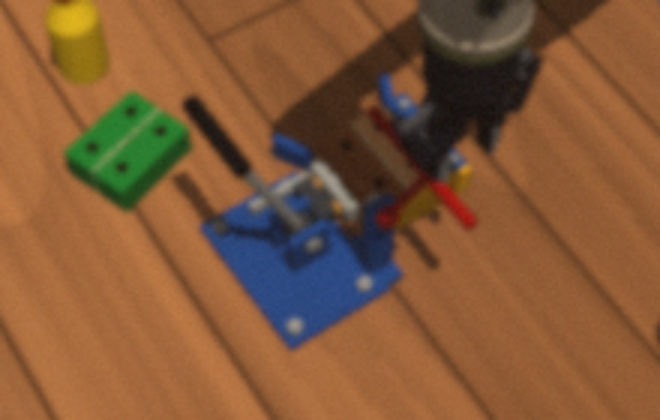

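The red catch now lies over the anvil side (bar from (380,115) to (470,225)), and the block sits in the pocket at (380,150). Next is the handle.

>>> apply_moves:
  rows:
    - [-29.9,30.8,-6,0,0,0]
    - [-29.9,30.8,-6,0,0,0]
    - [-29.9,30.8,-6,0,0,0]
    - [-29.9,30.8,-6,0,0,0]
    - [-29.9,30.8,-6,0,0,0]

```text
time: 21.4
tool_pos: [685.8, 8.5, 214.0]
tcp_rot: [-179.9, -0.0, 93.0]
ft_force: [0.9, 0.6, 1.0]
finger_gap: 45.0
grip_force: 0.0
```

>>> apply_moves:
  rows:
    - [0,0,19,0,0,0]
    - [0,0,19,0,0,0]
    - [0,0,19,0,0,0]
    - [0,0,0,0,0,0]
    - [0,0,0,0,0,0]

```text
time: 22.02
tool_pos: [685.4, 10.0, 159.2]
tcp_rot: [180.0, 0.0, 93.1]
ft_force: [-0.5, 0.9, 0.3]
finger_gap: 45.2
grip_force: 0.0
```

>>> apply_moves:
  rows:
    - [0,0,0,0,0,0]
    - [0,0,0,0,0,0]
    - [0,0,0,0,0,0]
    - [0,0,0,0,0,0]
    - [0,0,0,0,0,0]
  fingers: 8
  grip_force: 30

```text
time: 22.65
tool_pos: [684.1, 9.5, 160.2]
tcp_rot: [-179.9, -0.0, 93.0]
ft_force: [-12.9, 0.6, 8.8]
finger_gap: 16.9
grip_force: 29.2
```

Run:
```python
from h import *
st();f=lambda t:np.array([120+165*np.sin(.35-t),45+165*np.cos(.35-t)])
T=np.linspace(0,.77,16)
for a,b in zip(T[:-1],T[1:]):
    d=f(b)-f(a);print(round(b,2),[0,round(float(d[0]),1),round(float(-d[1]),1)])
```

```text
t 22.65 pos [684.1   9.5 160.2] press [176.8  -9.8 160.2] rot [-179.9   -0.    93. ] F [-12.9   0.6   8.8] gap 16.9 grip 29.2 q [-3. 22. 74. -0. 85. -7.]
0.05 [0, -8.0, -2.7]
0.1 [0, -8.2, -2.3]
0.15 [0, -8.3, -1.9]
0.21 [0, -8.3, -1.4]
0.26 [0, -8.4, -1.0]
0.31 [0, -8.4, -0.6]
0.36 [0, -8.5, -0.1]
0.41 [0, -8.5, 0.3]
0.46 [0, -8.4, 0.7]
0.51 [0, -8.4, 1.2]
0.56 [0, -8.3, 1.6]
0.62 [0, -8.2, 2.0]
0.67 [0, -8.1, 2.4]
0.72 [0, -8.0, 2.8]
0.77 [0, -7.8, 3.3]
```

The handle is gripped at a gap of 16.9 mm. I'll pull along the arc, checking the force.

>>> apply_moves:
  rows:
    - [0,-8,-2.7,0,0,0]
    - [0,-8.2,-2.3,0,0,0]
    - [0,-8.3,-1.9,0,0,0]
    - [0,-8.3,-1.4,0,0,0]
    - [0,-8.4,-1,0,0,0]

```text
time: 23.28
tool_pos: [647.0, 7.9, 171.0]
tcp_rot: [179.5, -0.0, 93.1]
ft_force: [6.8, 3.1, 4.0]
finger_gap: 16.8
grip_force: 29.2
```

>>> apply_moves:
  rows:
    - [0,-8.4,-0.6,0,0,0]
    - [0,-8.5,-0.1,0,0,0]
    - [0,-8.5,0.3,0,0,0]
    - [0,-8.4,0.7,0,0,0]
    - [0,-8.4,1.2,0,0,0]

```text
time: 23.9
tool_pos: [605.3, 6.1, 170.3]
tcp_rot: [179.5, -0.1, 93.1]
ft_force: [5.7, 5.9, 8.2]
finger_gap: 17.1
grip_force: 31.1
```

>>> apply_moves:
  rows:
    - [0,-8.3,1.6,0,0,0]
    - [0,-8.2,2,0,0,0]
    - [0,-8,2.4,0,0,0]
    - [0,-6,2.2,0,0,0]
    - [0,0,0,0,0,0]

```text
time: 24.52
tool_pos: [575.2, 4.7, 162.1]
tcp_rot: [179.4, -0.1, 93.1]
ft_force: [7.3, 6.9, 7.3]
finger_gap: 16.7
grip_force: 31.8
```

Run:
```python
from h import *
st()
```

```text
t 24.52 pos [575.2   4.7 162.1] press [ 67.8  -8.9 162.1] rot [ 1.794e+02 -1.000e-01  9.310e+01] F [7.3 6.9 7.3] gap 16.7 grip 31.8 q [-5.  5. 93.  0. 81. -8.]
```

>>> apply_moves:
  rows:
    - [0,-3,1.1,0,0,0]
    - [0,-3,1.2,0,0,0]
    - [0,-3,1.2,0,0,0]
    - [0,-2.5,1.1,0,0,0]
    - [0,0,0,0,0,0]

```text
time: 25.15
tool_pos: [564.4, 4.0, 157.9]
tcp_rot: [179.4, -0.1, 93.1]
ft_force: [9.5, 6.1, 8.0]
finger_gap: 17.2
grip_force: 32.0
```

>>> apply_moves:
  rows:
    - [0,-1,0.5,0,0,0]
    - [0,-1,0.5,0,0,0]
    - [0,-1,0.5,0,0,0]
    - [0,-1,0.5,0,0,0]
    - [0,0,0,0,0,0]

```text
time: 25.78
tool_pos: [562.7, 3.9, 157.2]
tcp_rot: [179.1, -0.0, 93.1]
ft_force: [17.0, 8.3, 9.0]
finger_gap: 16.9
grip_force: 32.1
```

>>> apply_moves:
  rows:
    - [0,-1,0.5,0,0,0]
    - [0,-1,0.5,0,0,0]
    - [0,0,0,0,0,0]
    - [0,0,0,0,0,0]
    - [0,0,0,0,0,0]

```text
time: 26.4
tool_pos: [562.5, 3.8, 157.1]
tcp_rot: [178.8, -0.0, 93.1]
ft_force: [23.2, 8.0, 7.7]
finger_gap: 16.9
grip_force: 32.2
```

Run:
```python
from h import *
st()
for c in('scene','top'):
  p,_=eyes.snapshot(c)
  if c=='scene':cv2.imwrite('pics/s3.png',cv2.resize(p[150:290,200:420,::-1],None,fx=3,fy=3))
  for n in('catch_grip','corner_block','jaw_pad','handle'):
    for r in models.place_of(n,c)[:2]:print(c,n,np.round(w2p(r['xyz'])),round(r['confidence'],2))
```

```text
t 26.4 pos [562.5   3.8 157.1] press [ 55.1  -9.1 157.1] rot [178.8  -0.   93.1] F [23.2  8.   7.7] gap 16.9 grip 32.2 q [-5.  2. 96.  0. 80. -8.]
scene catch_grip [ 19. 141. 141.] 0.71
scene catch_grip [-122.  346.   -2.] 0.25
scene corner_block [-0. -0. -2.] 0.85
scene corner_block [ 202. -162.    2.] 0.82
top catch_grip [ 27. 139. 140.] 0.58
top catch_grip [ 70.  85. 110.] 0.46
top corner_block [ 200. -160.    2.] 0.9
top corner_block [-3. -0.  2.] 0.84
top jaw_pad [43.  3. 25.] 0.4
```

View pics/s3.png

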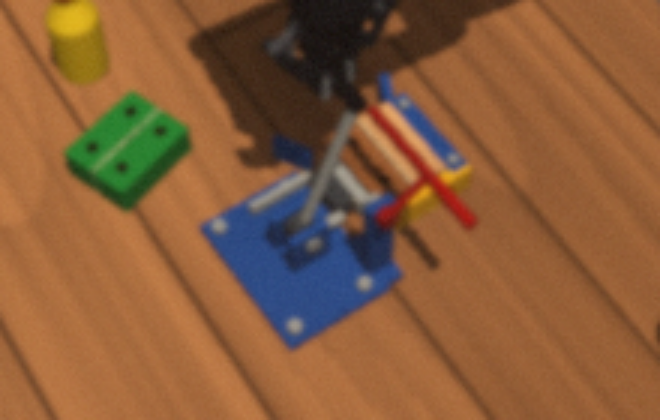

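The lever is held at its stop, with the force rising and no more travel. The block (around (400,150)) is clamped between jaw and anvil against the yellow stop, and the catch is fully over.

```bash
python3 -c "
from bench import job;print(job.hand_in())"
```

```text
the job is handed in; nothing more can be done
None
```

The job is handed in: the block is clamped in the press against the yellow end stop, the red catch is fully over, and the arm is still holding the lever at its stop; no verdict came back.

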